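Set a ring dividing head to seat 6 and lock it with its index pin

TASK

Set the ring dividing head to seat 6: turn its dial until the 6 stands in the small window, then take the index pin out of the bur block and put it through the bush into the notch that belongs to the 6, fully home with its collar down on the bush, so that the dial is locked there. The numerals only tell which notch it is; find its exact place by feel, never forcing the pin, and leave the cup and the tweezers where they lie.

Things in the scene. Friction and masses are not known exactly. Their poses are not given: they have to be found in the camera images.
- head: Ring dividing head, fixed: grey base plate 150 (x) x 176 x 12 mm, conical grey cover (114 mm across at its foot 29 mm up, 66 mm at its top 55 mm up). Origin: centre of the underside, on the dial's upright axis; z up. Its -x side has the window, its -y side the index bush. Brackets on the -y and +y sides reach 85 mm from the axis, 39 mm up. The dial's notched index plate shows under the cover.
- dial (a joint): Turning part of the head (rad, grows counter-clockwise from above): numbered cone, grip, and the index plate clamped on it. Numerals 1 to 8, 45 degrees apart: number k is mid-window at (k-1) x 0.7854, so 6 at 3.927 (or -2.356, a turn back). Turns endlessly, steady drag about 0.4 Nm, no clicks, stays where left. Seated on 6 it may read up to 0.11 off that, see bush.
- dial_grip (a point): Point on the dial's axis, 74 mm above the bench. The fluted round grip to turn it by is 40 mm across and reaches from 55 to 88 mm above the bench; above it sits the ring on its holder (26 mm across at most, top at 103 mm), which turns with it.
- window (a point): Middle of the window (about 26 mm wide, 24 mm high) in the sloping cover, 47 mm from the axis on the head's -x side, facing outward and up at 45 degrees. A dark line left and right marks its middle. The numerals are black on white, 16 mm high.
- bush (a point): Mouth of the index bush, centre: upright hole 9 mm across, in a 28 x 30 x 10 mm plate, 39 mm above the bench, 64 mm from the axis on the head's -y side. 2 mm below is the index plate (136 mm across, 14 to 27 mm up), 8 open notches 9 mm wide in its rim, one per number. It was clamped on by hand: a notch may be up to 6.5 mm (0.1 rad) either way from the bush when its number is mid-window.
- pin_block: Wooden bur block, 116 x 50 x 30 mm, fixed. Origin: centre of the underside, long side along its x. The index pin stands in its hole at x = -34 mm; six thin burs stand at x = +16 to +46 mm, up to 45 mm above its top.
- index_pin: Index pin, 60 g or so, upright in the block: flat grip 24 (x) x 10 x 22 mm on a collar 18 mm across, 4 mm high; shank 8 mm across, 25 mm long, end tapered over 3.5 mm to 4 mm. Origin: centre of the collar's underside, z up; top at 26 mm. Home: origin at point bush. Standing on the index plate by a notch it is 13 mm higher; left loose there it drops in as the notch comes under it and stops the dial.
- pin_tip (a point): Middle of the pin's lower end, 25 mm below its origin.
- bezel_cup: Turned steel cup, 56 mm across, 18 mm high, loose bystander. Origin: centre of the underside.
- tweezers: Steel tweezers, 150 mm long, loose bystander. Origin: centre of the underside.

How it is judged:
By the outcome, as a careful person would: the job done as asked, in the order asked, and still so for the second after the job is handed in, with the robot touching nothing.
It also fails if it takes over 72 s, if anything falls off the work surface, if the arm or the gripper's body presses on something with over 40 N, if the wrist force passes 120 N, or if a joint passes its speed limit or range.

ROBOT

A 6-joint arm with a two-finger parallel gripper is mounted at the origin on a cart in front of the work surface, level with it; the furniture and walls round the work are solid. World frame = base frame: x ahead of the robot, y to its left, z up, the work surface at z = 0. Lengths are in m, angles in rad, forces in N, time in s.
With the tool pointing down it reaches from about 0.35 to 0.85 m from the base axis. Payload 8.1 kg.
Tool frame: the origin (TCP) lies midway between the tips of the shut fingers; the grasp point (between the pads) lies 19 mm behind it (robot.grip_point_offset is the distance from the TCP to the grasp point, in m); z points along the fingers, y is the line along which they close (so a half turn about z gives the same grasp; the last joint's range is limited). The gripper opens to 93 mm and grips with 3 to 60 N. Pads are 15 mm wide; open, the fingers measure 128 mm over their backs; the gripper's body (75 mm by 188 mm) begins 65 mm behind the grasp point.
Start: joints at [-1.259, 0.13, 1.488, -0, 1.523, -0.085], TCP at [0.232, -0.553, 0.219] pointing down, gripper open.
Joint ranges: [-2.96, 2.96], [-0.89, 2.26], [0.02, 2.5], [-1.34, 4.48], [0, 2.73], [-2.66, 2.66]. Speed limits (rad/s): [2.39, 2.39, 2.79, 3.14, 3.14, 3.14].

INTERFACE

Orientations are given as a rotation vector (axis times angle).
In Python, from plant import robot, read_camera, job gives the robot as it stands.
- The arm moves only by the shell command python3 -m inch 'ROWS' [FORCE]. ROWS is JSON, one flat list of numbers, 5 for each row, row after row: the shift along the world's x, y, z in mm, then the turn about the world's z in degrees, then the opening in per cent of the stroke, from 0 (shut) to 100 (fully open). In form: [dx, dy, dz, yaw, hand, dx, dy, dz, yaw, hand, ...]. A call has 1 to 10 rows; each row is the pose to reach, as a shift and turn from the pose commanded when the call began; what a row does not reach only later rows make up. A row lasts 1/12 s, in which the tool goes at most 41.7 mm and 7.16 degrees, less where a joint would pass 70% of its speed; a pose out of reach is approached as far as the arm can. A call with a gripper value outside its range is refused whole. The fingers move at their own pace and stop on an object; FORCE is the grip in N (left out, the last holds). Time passes only in rows, so rows that repeat a pose let the fingers close. It gives the time, the measured TCP pose, the force, the opening and the grip force at its end, in the units of the state.
- robot.read_state(): the state, without advancing time (a new reading comes with each control period).
- read_camera(name): name is "side" or "top"; returns a dict with "image" (384x512x3 uint8, blue, green, red), "K" (3x3 intrinsics, pixels), "extrinsics" (4x4, takes a point from world to camera coordinates). Camera axes: x right, y down, z forward; pixel columns grow to the right and rows downward; lengths in m; the calibration is good to about 2 mm. A picture is of the moment at which its call begins. There is no depth.
- job.close_job(): hands the job in; it is judged then, once.
The state is a dict: "t": time; "q": joint angles; "dq": joint speeds; "joint_torque": joint torques, N m; "tool_pos": TCP position; "orientation": TCP orientation; "force": force on the tool from outside, world axes, zero at the start; "wrist_torque": the same for the moment, N m; "opening": finger opening in m; "gripper_force": force on a finger pad.
Only numpy, scipy, OpenCV 4.12 (cv2) and the standard library are available. Lean on these libraries where they do the work, as an engineer would, in place of code of your own. Each camera call takes 0.05 s, during which the arm holds its last target. There are 200 camera calls.

## Working session

There is one attempt and no reset: what is moved stays moved. The work goes in short steps, Python scripts to look and compute and a shell command to move; the robot and the scene stay as the last step left them, time stands still between calls to the robot, and variables do not carry over. Pictures are saved under pics/ and viewed, at most 10 in all, crops included, and the job is handed in when it is done.

```bash
mkdir -p pics; ls; cat > h.py <<'E'
import numpy as np, cv2
from plant import robot, read_camera, job
def snap(cam,name,crop=None,scale=1):
    c=read_camera(cam); im=c["image"]
    if crop: x0,y0,x1,y1=crop; im=im[y0:y1,x0:x1]
    if scale!=1: im=cv2.resize(im,None,fx=scale,fy=scale,interpolation=cv2.INTER_CUBIC)
    cv2.imwrite("pics/"+name,im); np.savez("cam_"+cam,K=c["K"],E=c["extrinsics"])
def px2w(cam,u,v,z):
    d=np.load("cam_"+cam+".npz");K,E=d["K"],d["E"];R,t=E[:3,:3],E[:3,3]
    o=-R.T@t; r=R.T@np.linalg.inv(K)@np.array([u,v,1.]); return o+r*(z-o[2])/r[2]
def w2px(cam,p):
    d=np.load("cam_"+cam+".npz");K,E=d["K"],d["E"]; q=K@(E[:3,:3]@np.array(p)+E[:3,3]); return q[:2]/q[2]
E
python3 - <<'E'
from h import *
snap("top","t0.png",None,1.5);snap("side","s0.png",None,1.5)
for c in("top","side"):
    d=np.load(f"cam_{c}.npz");E=d["E"];print(c,-E[:3,:3].T@E[:3,3],E[2,:3],d["K"][0,0])
print(robot.read_state())
E
```

```text
pics
top [ 0.31818859 -0.05267902  0.90188971] [ 0.24660953 -0.01419728 -0.96901093] 448.1428611493324
side [ 0.42901933 -0.81833449  0.48304128] [ 0.09770446  0.87510668 -0.47396429] 409.4559940456182
{'t': 0.1, 'q': array([-1.25938502e+00,  1.31089241e-01,  1.48917622e+00,  2.14842300e-05,
        1.52302702e+00, -8.53657029e-02]), 'dq': array([-0.00082721, -0.00139424, -0.00278838,  0.00131671, -0.00158931,
        0.00041941]), 'joint_torque': array([ 1.33638609e-03, -5.61342466e+01, -4.93094587e+01,  7.70068355e-02,
        2.91788508e-02, -7.56806867e-05]), 'tool_pos': array([ 0.23175369, -0.55286362,  0.21768701]), 'orientation': array([-3.07831385e+00, -6.18840583e-01,  2.67501381e-04]), 'force': array([-0.87769913, -0.76472654, -0.71876607]), 'wrist_torque': array([-0.0520827 , -0.02449868,  0.0015772 ]), 'gripper_force': 0.0, 'opening': 0.09276029921680358}
```

View pics/t0.png

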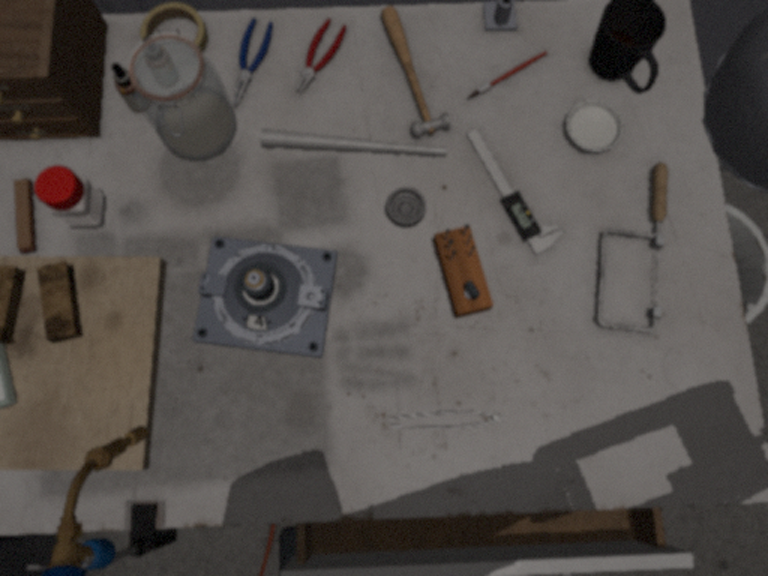

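View pics/s0.png

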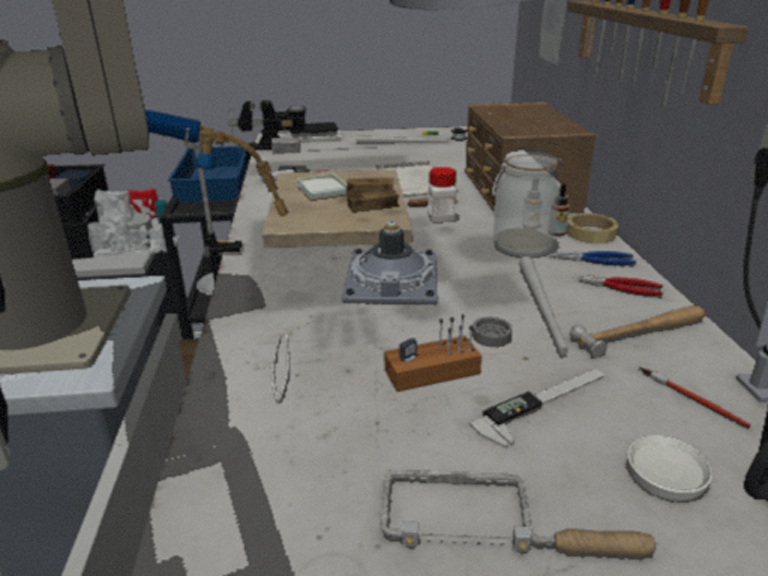

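```bash
python3 - <<'E'
from h import *
c=read_camera("top")["image"]
a=cv2.resize(c[150:246,120:240],(750,600),interpolation=cv2.INTER_CUBIC)[:, :]
a=cv2.resize(c[145:245,120:340],None,fx=3.6,fy=3.6,interpolation=cv2.INTER_CUBIC)
cv2.imwrite("pics/t1.png",cv2.convertScaleAbs(a,alpha=1.6,beta=0))
h=[px2w("top",u/1.5,v/1.5,.012) for u,v in [(219,243),(327,257),(202,332),(316,348)]]
h=np.array(h);print(h,h.mean(0)); d=h[0]-h[1]+h[2]-h[3]; print("y axis",np.arctan2(-d[0],d[1]))
d=h[0]-h[2]+h[1]-h[3]; print("x axis",np.arctan2(d[1],d[0]))
E
```

```text
[[0.61166645 0.1597062  0.012     ]
 [0.58572752 0.01056875 0.012     ]
 [0.4873436  0.17984508 0.012     ]
 [0.45981578 0.02759515 0.012     ]] [0.53613834 0.0944288  0.012     ]
y axis -0.17557542383960922
x axis -0.14744389650529108
```

View pics/t1.png

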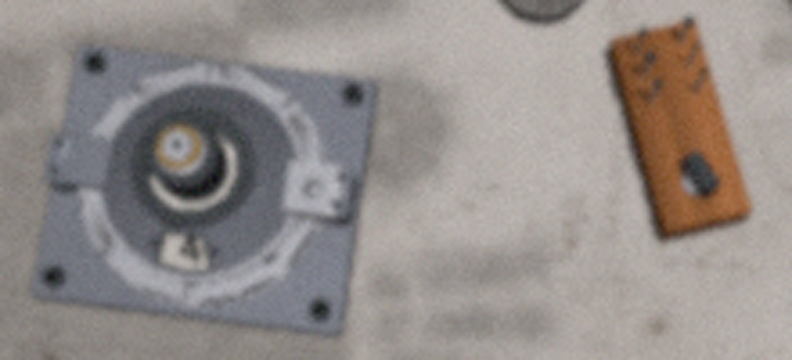

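```bash
cat > m.py <<'E'
from h import *
f=lambda u,v,z:px2w("top",(u+.5)/3.6-.5+120,(v+.5)/3.6-.5+145,z)
h=np.array([f(u,v,.012) for u,v in [(95,62),(352,93),(53,277),(319,309)]]);c=h.mean(0)
d=h[0]-h[1]+h[2]-h[3];a1=np.arctan2(-d[0],d[1]);d=h[0]-h[2]+h[1]-h[3];a2=np.arctan2(d[1],d[0])
a=(a1+a2)/2;print("head",c,a1,a2)
b=c+.064*np.array([np.sin(a),-np.cos(a),0]);print("bush pred",b,"meas",f(314,189,.039))
k=np.array([f(u,v,.03) for u,v in [(612,42),(693,18),(748,212),(662,237)]])
kc=k.mean(0);d=k[0]-k[3]+k[1]-k[2];al=np.arctan2(d[1],d[0]);print("block",kc,"yaw",al,np.degrees(al),"len",np.linalg.norm(d)/2,"wid",np.linalg.norm(k[0]-k[1]))
print("pin pred",kc-.034*np.array([np.cos(al),np.sin(al),0]),"meas top",f(705,173,.056))
from scipy.spatial.transform import Rotation as R
s=robot.read_state();M=R.from_rotvec(s["orientation"]).as_matrix();print("tool x",M[:,0],"y",M[:,1], s["tool_pos"],robot.grip_point_offset)
print("side px grip",w2px("side",[c[0],c[1],.088]),"bush",w2px("side",[b[0],b[1],.039]))
E
python3 m.py
```

```text
head [0.53738527 0.09605483 0.012     ] -0.16113033782410555 -0.16444522971881043
bush pred [0.52701281 0.03290095 0.012     ] meas [0.52525891 0.03164834 0.039     ]
block [ 0.55604211 -0.17216293  0.03      ] yaw 0.18790730170663628 10.76629532748167 len 0.116172152880556 wid 0.048731256986562825
pin pred [ 0.52264061 -0.17851425  0.03      ] meas top [ 0.52194588 -0.18113924  0.056     ]
tool x [9.22300625e-01 3.86473218e-01 9.78031677e-05] y [ 0.38647295 -0.92229961 -0.00144261] [ 0.23175566 -0.55295619  0.2178254 ] 0.0188
side px grip [261.2460492  153.46025035] bush [260.1862499  183.38815932]
```

```bash
python3 -m inch '[150,320,0,0,100,150,320,0,0,100,150,320,0,0,100,150,320,0,0,100,150,320,0,0,100,150,320,0,0,100,150,320,0,0,100,150,320,0,0,100,150,320,0,0,100,150,320,0,0,100]' 50
python3 -m inch '[155.6,329,0,0,100,155.6,329,0,0,100,155.6,329,0,0,100,155.6,329,0,0,100,155.6,329,0,0,100,155.6,329,0,0,100,155.6,329,0,0,100,155.6,329,0,0,100,155.6,329,0,0,100,155.6,329,0,0,100]'
```

```text
t: 0.98
tool_pos: [0.3832, -0.2298, 0.2186]
orientation: [-3.078, -0.626, -0.001]
force: [-0.2, -1.1, 0.3]
opening: 0.0933
gripper_force: 0.0
t: 1.82
tool_pos: [0.5388, 0.0997, 0.2179]
orientation: [-3.077, -0.625, -0.0]
force: [1.3, 0.2, 0.6]
opening: 0.0928
gripper_force: 0.0
```

```bash
python3 -m inch '[-1.5,-3.5,-60,0,100,-1.5,-3.5,-100,0,100,-1.5,-3.5,-130,0,100,-1.5,-3.5,-157,0,100,-1.5,-3.5,-157,0,100,-1.5,-3.5,-157,0,30,-1.5,-3.5,-157,0,30,-1.5,-3.5,-157,0,30,-1.5,-3.5,-157,0,30,-1.5,-3.5,-157,0,30]' 50
python3 - <<'E'
from h import *
snap("top","t2.png",(120,130,280,250),4)
E
```

```text
t: 2.65
tool_pos: [0.5378, 0.0922, 0.064]
orientation: [3.079, 0.619, 0.006]
force: [-0.3, 0.1, -0.5]
opening: 0.0642
gripper_force: 0.0
```

View pics/t2.png

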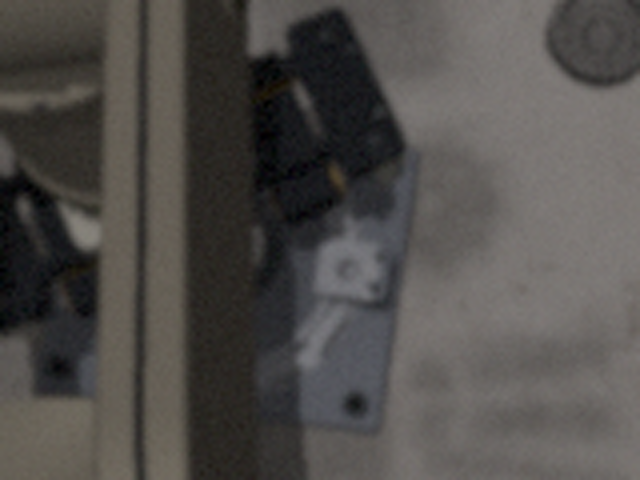

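```bash
python3 -m inch '[0.5,3.5,-2,0,70,0.5,3.5,-2,0,70,0.5,3.5,-2,0,30,0.5,3.5,-2,0,30,0.5,3.5,-2,0,30,0.5,3.5,-2,0,30,0.5,3.5,-2,0,30,0.5,3.5,-2,0,30,0.5,3.5,-2,0,30,0.5,3.5,-2,0,30]' 50
```

```text
t: 3.53
tool_pos: [0.5363, 0.0959, 0.0596]
orientation: [-3.079, -0.619, 0.0]
force: [-1.7, 3.3, -0.5]
opening: 0.0391
gripper_force: 50.0
```

```bash
python3 -m inch '[0,0,0,6,30,0,0,0,12,30,0,0,0,18,30,0,0,0,24,30,0,0,0,30,30,0,0,0,36,30,0,0,0,42,30,0,0,0,48,30,0,0,0,54,30,0,0,0,60,30]'
python3 -m inch '[0,0,0,6,30,0,0,0,12,30,0,0,0,18,30,0,0,0,24,30,0,0,0,30,30,0,0,0,30,30,0,0,0,30,30]'
python3 -m inch '[0,0,0,0,70,0,0,0,0,70,0,0,0,0,100,0,0,0,0,100,0,0,40,0,100,0,0,80,0,100,0,0,120,0,100,0,0,160,0,100,0,-35,160,0,100,0,-70,160,0,100]'
python3 -m inch '[0,-40,0,0,100,0,-80,0,0,100,0,-120,0,0,100,0,-160,0,0,100,0,-200,0,0,100,0,-200,0,0,100]'
python3 - <<'E'
from h import *
c=read_camera("top")["image"]
a=cv2.resize(c[145:245,120:240],None,fx=5,fy=5,interpolation=cv2.INTER_CUBIC)
cv2.imwrite("pics/t3.png",cv2.convertScaleAbs(a,alpha=1.6,beta=0))
E
```

```text
t: 4.37
tool_pos: [0.5368, 0.0956, 0.0596]
orientation: [2.353, 2.081, 0.001]
force: [1.9, 1.9, -2.3]
opening: 0.0388
gripper_force: 50.0
t: 4.95
tool_pos: [0.537, 0.0956, 0.0596]
orientation: [1.743, 2.612, 0.001]
force: [4.7, 1.9, -4.4]
opening: 0.0394
gripper_force: 50.0
t: 5.78
tool_pos: [0.5386, 0.026, 0.2241]
orientation: [1.733, 2.613, 0.006]
force: [1.3, -0.6, -1.4]
opening: 0.0926
gripper_force: 0.0
t: 6.28
tool_pos: [0.5355, -0.1811, 0.2196]
orientation: [1.748, 2.609, -0.004]
force: [0.6, 0.5, 0.1]
opening: 0.0926
gripper_force: 0.0
```

View pics/t3.png

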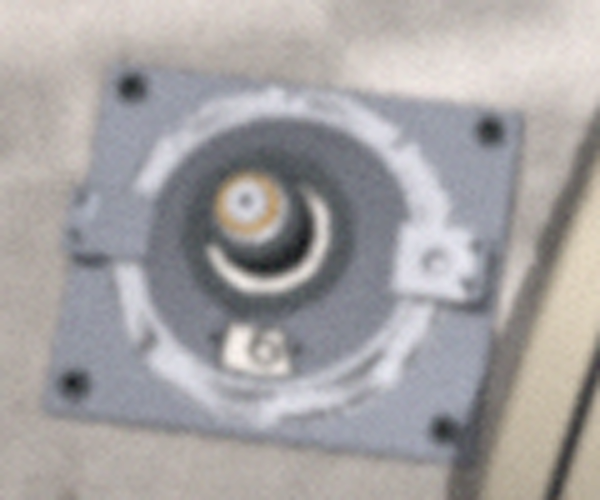

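```bash
cat > pol.py <<'E'
from h import *
ims=[read_camera("top")["image"] for _ in range(8)]
g=np.mean([cv2.cvtColor(i,cv2.COLOR_BGR2GRAY).astype(float) for i in ims],0).astype(np.float32)
c=np.array([.5374,.0961]);yaw=-.163
th=np.radians(np.arange(0,360,.5));rs=np.arange(.050,.076,.0005)
P=np.zeros((len(rs),len(th)),np.float32)
mx=np.zeros_like(P);my=np.zeros_like(P)
for i,r in enumerate(rs):
    for j,t in enumerate(th):
        mx[i,j],my[i,j]=w2px("top",[c[0]+r*np.cos(t+yaw),c[1]+r*np.sin(t+yaw),.027])
P=cv2.remap(g,mx,my,cv2.INTER_CUBIC)
v=cv2.convertScaleAbs(cv2.resize(P,(720,180)),alpha=1.6)
fine=cv2.resize(np.mean(ims,0).astype(np.uint8)[145:245,120:240],None,fx=5,fy=5,interpolation=cv2.INTER_CUBIC)
out=np.zeros((600,720),np.uint8);out[:180]=v
cv2.putText(out,"r50 top, r76 bottom; x=2px/deg head frame",(5,195),0,.4,255)
out[200:600,100:580]=cv2.convertScaleAbs(cv2.cvtColor(cv2.resize(fine,(480,400)),cv2.COLOR_BGR2GRAY),alpha=1.6)
cv2.imwrite("pics/pol.png",out)
E
python3 pol.py
```

```text
(no output)
```

View pics/pol.png

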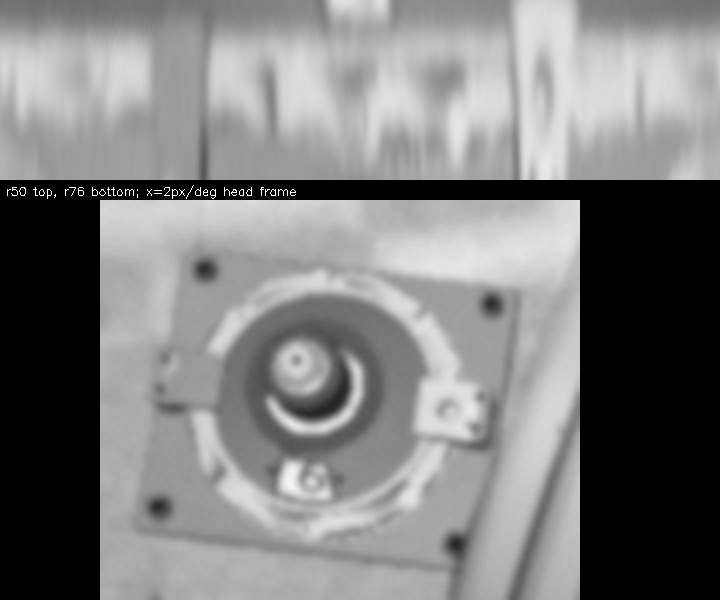

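```bash
python3 -m inch '[-230,-200,0,0,100,-230,-200,0,0,100,-230,-200,0,0,100,-230,-200,0,0,100,-230,-200,0,0,100,-230,-200,0,0,100,-230,-200,0,0,100,-230,-200,0,0,100,-230,-200,0,0,100]' | head -2
cat > pinlook.py <<'E'
from h import *
def avg(c,n=8): return np.mean([read_camera(c)["image"] for _ in range(n)],0)
T=avg("top");S=avg("side")
np.savez("avg",T=T,S=S)
f=lambda im,x0,y0,w,h,s:cv2.convertScaleAbs(cv2.resize(im[y0:y0+h,x0:x0+w].astype(np.float32),None,fx=s,fy=s,interpolation=cv2.INTER_CUBIC),alpha=1.5)
a=f(T,290,165,40,30,10);b=f(S,255,218,40,30,10)
c=f(T,150,195,40,30,10)
# rectified window: 15 px/mm
M=np.zeros((300,400,2),np.float32);yaw=-.163
for i in range(300):
    for j in range(400):
        r=(200-j)/12.5;u=(150-i)/12.5
        x=-.047+u*.7071e-3;y=r*1e-3;z=.040+u*.7071e-3
        M[i,j]=w2px("top",[.5374+x*np.cos(yaw)-y*np.sin(yaw),.0961+x*np.sin(yaw)+y*np.cos(yaw),z])
d=cv2.convertScaleAbs(cv2.remap(T.astype(np.float32),M[...,0],M[...,1],cv2.INTER_CUBIC),alpha=1.5)
d[:,200]=(0,0,255)
cv2.imwrite("pics/pin.png",np.vstack([np.hstack([a,b]),np.hstack([c,d])]))
E
python3 pinlook.py
```

```text
t: 7.48
tool_pos: [0.3044, -0.376, 0.2199]
```

View pics/pin.png

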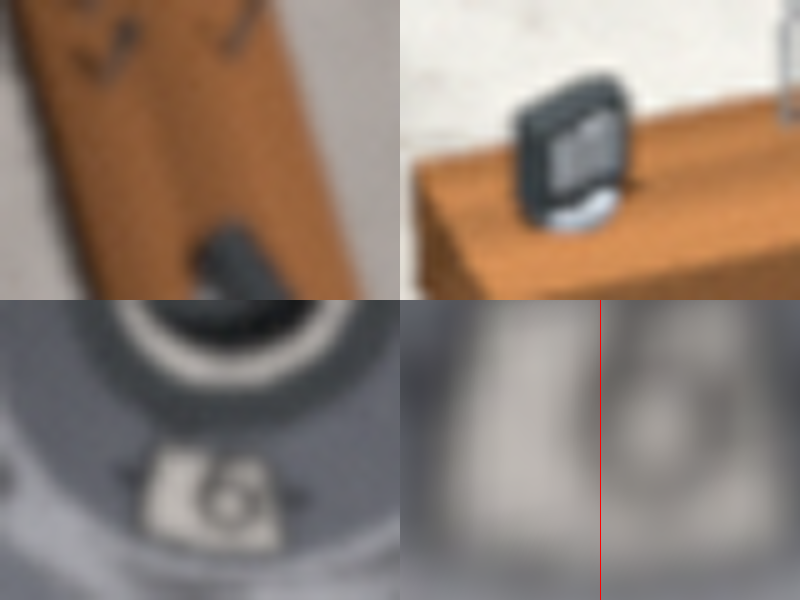

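```bash
python3 - <<'E'
from h import *
g=lambda u,v:px2w("side",(u-400+.5)/10-.5+255,(v+.5)/10-.5+218,.056)
L,R=g(528,120),g(628,92);print(L,R,np.linalg.norm(L-R),np.degrees(np.arctan2(*(R-L)[1::-1])))
B=g(605,75);print("back right",B)
T=np.load("avg.npz")["T"][175:205,300:330]
print("R-B"); print((T[8:28,4:24,2]-T[8:28,4:24,0]).astype(int)); print((T[8:28,4:24,1]).astype(int))
m=((T[...,2]-T[...,0])<30).astype(np.uint8);m[:8]=0
n,l,s,c=cv2.connectedComponentsWithStats(m);print(s,c)
for y,x in [(0,0)]:
    for i in range(1,n):
        if 15<s[i,4]<200:
            p=np.argwhere(l==i)[:,::-1].astype(np.float32);r=cv2.minAreaRect(p);bx=cv2.boxPoints(r)+[300,175];print(s[i,4],r);print(np.array([px2w("top",*q,.056)[:2] for q in bx]))
E
```

```text
[ 0.51453552 -0.18708898  0.056     ] [ 0.53446871 -0.18011804  0.056     ] 0.021116964017485283 19.275498332897076
back right [ 0.53104207 -0.17381101  0.056     ]
R-B
[[58 57 57 55 53 52 55 56 56 58 59 61 64 63 63 63 62 56 40 21]
 [57 58 57 54 54 53 53 55 56 57 59 62 63 62 62 61 63 60 46 27]
 [57 58 58 56 54 53 53 53 52 53 57 59 61 63 63 63 63 61 50 32]
 [57 58 58 56 54 51 51 47 42 41 47 56 61 63 63 63 62 62 56 37]
 [55 59 59 57 53 50 44 35 24 21 31 46 57 62 63 64 63 62 57 43]
 [55 57 60 58 53 45 32 17  7  4 16 34 51 60 63 63 62 62 59 49]
 [55 57 58 56 49 35 19  3 -1 -2  2 20 42 57 62 63 63 63 61 54]
 [55 57 59 54 44 26  8  0 -4 -4 -1  8 26 46 59 63 62 63 61 58]
 [54 58 58 56 43 25  5 -1 -3 -3 -4  0 11 32 52 62 64 63 62 59]
 [54 57 57 55 47 26  7  0 -2 -4 -4 -4  0 18 41 57 61 63 62 60]
 [54 55 59 58 48 27  7  0 -1 -3 -3 -5 -2  7 26 46 58 63 63 61]
 [53 55 57 57 48 23  4 -1 -1 -1 -3 -5 -3 -1 11 34 53 61 62 62]
 [53 54 56 57 48 23  4 -2 -1 -1 -3 -3 -4 -3  3 26 50 61 63 62]
 [52 54 55 57 50 29  8  0 -2 -1 -2 -3 -3 -3  7 30 51 60 63 63]
 [53 52 55 56 56 40 18  5  0  1  0 -1 -2  4 20 41
[... 1570 characters left out ...]
 61 63 66 66 68 68]]
[[  0   0  30  30 698]
 [ 23   8   7  22  87]
 [  9  12  11  13  98]
 [  0  21   3   9  17]] [[13.43123209 13.50716332]
 [27.09195402 15.68965517]
 [13.34693878 18.53061224]
 [ 0.58823529 25.94117647]]
87 ((26.0, 18.5), (21.0, 6.0), 90.0)
[[ 0.54087138 -0.19727956]
 [ 0.54042165 -0.20901724]
 [ 0.4984788  -0.20565545]
 [ 0.49892583 -0.19405709]]
98 ((13.250000953674316, 18.75), (11.31370735168457, 9.192388534545898), 45.0)
[[ 0.52204281 -0.16267586]
 [ 0.53459682 -0.17624079]
 [ 0.51796413 -0.19064706]
 [ 0.5055281  -0.17708842]]
17 ((1.0, 25.0), (8.0, 2.0), 90.0)
[[ 0.51650435 -0.15062693]
 [ 0.51635508 -0.15450857]
 [ 0.50049    -0.15347431]
 [ 0.50063893 -0.14961021]]
```

```bash
python3 -m inch '[30,30,0,-7,100,60,60,0,-14,100,90,90,0,-21,100,120,110,0,-28,100,140,130,0,-35,100,160,150,0,-42,100,180,165,0,-49,100,200,180,0,-56,100,218,197,0,-63,100,218,197,0,-70,60]'
python3 -m inch '[0,0,-30,-7,50,0,0,-60,-14,50,0,0,-100,-22,50,0,0,-100,-22,50,0,0,-100,-22,50,0,0,-100,-22,50]'
python3 -c "
from h import *
s=robot.read_state();print(s['tool_pos'])
from scipy.spatial.transform import Rotation as R
M=R.from_rotvec(s['orientation']).as_matrix();print(np.degrees(np.arctan2(M[1,0],M[0,0])))"
```

```text
t: 9.12
tool_pos: [0.5269, -0.1743, 0.2194]
orientation: [-2.891, -1.228, -0.002]
force: [-0.4, -0.8, 0.1]
opening: 0.0901
gripper_force: 0.0
t: 9.62
tool_pos: [0.5252, -0.1778, 0.1215]
orientation: [3.07, 0.665, 0.002]
force: [0.8, 0.2, 1.3]
opening: 0.051
gripper_force: 0.0
[ 0.52518547 -0.17777047  0.12146991]
24.432209496554485
```

```bash
python3 -m inch '[-2,-1.5,-30,-2,50,-2,-1.5,-60,-2,50,-2,-1.5,-70,-2,50,-2,-1.5,-77,-2,50,-2,-1.5,-82,-2,50,-2,-1.5,-82,-2,50,-2,-1.5,-82,-2,50]' 10
python3 - <<'E'
from h import *
c=read_camera("side")["image"]
a=cv2.resize(c[190:260,220:320],None,fx=7,fy=7,interpolation=cv2.INTER_CUBIC)
cv2.imwrite("pics/g1.png",cv2.convertScaleAbs(a,alpha=1.6))
E
```

```text
t: 10.2
tool_pos: [0.5237, -0.1794, 0.0393]
orientation: [3.081, 0.606, 0.003]
force: [0.3, -0.1, 0.2]
opening: 0.0464
gripper_force: 0.0
```

View pics/g1.png

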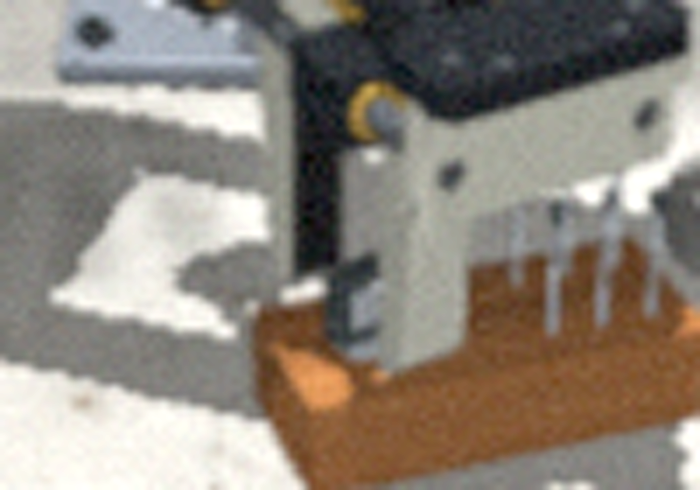

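```bash
python3 -m inch '[-0.7,0,-1,0,5,-0.7,0,-1,0,0,-0.7,0,-1,0,0,-0.7,0,-1,0,0,-0.7,0,-1,0,0,-0.7,0,-1,0,0,-0.7,0,-1,0,0,-0.7,0,-1,0,0,-0.7,0,-1,0,0]' 15
python3 -m inch '[0,0,0,0,0,0,0,0,0,0,0,0,0,0,0]' 30
```

```text
t: 11.0
tool_pos: [0.5221, -0.1794, 0.0369]
orientation: [3.082, 0.605, 0.001]
force: [1.5, -3.3, 0.7]
opening: 0.01
gripper_force: 15.0
t: 11.25
tool_pos: [0.5221, -0.1794, 0.0369]
orientation: [3.082, 0.605, 0.001]
force: [1.0, -5.4, -1.2]
opening: 0.0098
gripper_force: 30.0
```

```bash
python3 -m inch '[0,0,5,0,0,0,0,12,0,0,0,0,20,0,0,0,0,35,0,0,0,0,60,0,0,0,0,83,0,0,0,0,83,0,0]'
python3 -m inch '[1,25,0,7,0,1,50,0,14,0,2,75,0,21,0,2,100,0,28,0,3,125,0,35,0,3,150,0,42,0,4,175,0,49,0,4,195,0,56,0,4,211,0,60,0,4,211,0,60,0]'
python3 -m inch '[0,0,-10,0,0,0,0,-15,0,0,0,0,-15,0,0,0,0,-15,0,0]'
python3 - <<'E'
from h import *
from scipy.spatial.transform import Rotation as R
s=robot.read_state();M=R.from_rotvec(s['orientation']).as_matrix();print(s['tool_pos'],np.degrees(np.arctan2(M[1,0],M[0,0])),M[:,2])
p=s['tool_pos'];c=read_camera("side");im=c["image"]
o=[p[0],p[1],p[2]-.007]; print("pred px tip",w2px("side",[p[0],p[1],p[2]-.032]),"origin",w2px("side",o),"bush",w2px("side",[.526,.0322,.039]))
a=cv2.resize(im[140:210,220:310],None,fx=8,fy=8,interpolation=cv2.INTER_CUBIC)
cv2.imwrite("pics/b1.png",cv2.convertScaleAbs(a,alpha=1.6))
E
```

```text
t: 11.83
tool_pos: [0.5243, -0.1793, 0.1246]
orientation: [3.08, 0.605, 0.009]
force: [0.6, -0.7, 0.3]
opening: 0.0097
gripper_force: 30.0
t: 12.67
tool_pos: [0.5246, 0.0354, 0.1185]
orientation: [-2.358, -2.072, 0.001]
force: [-0.7, 0.1, -1.2]
opening: 0.0097
gripper_force: 30.0
t: 13.0
tool_pos: [0.5249, 0.0313, 0.1034]
orientation: [-2.368, -2.062, 0.003]
force: [0.0, 0.2, -0.5]
opening: 0.0098
gripper_force: 30.0
[0.52488482 0.03132698 0.10336867] 82.09314602266684 [-2.34846189e-03  2.11093939e-05 -9.99997242e-01]
pred px tip [259.26852933 171.33939448] origin [259.19052265 161.47784264] bush [259.79412627 183.54956682]
```

View pics/b1.png

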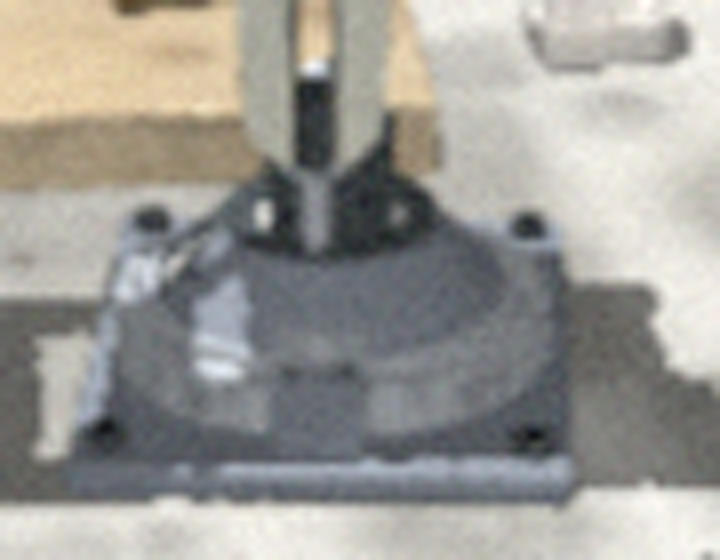

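```bash
python3 -m inch '[1,0.8,-15,0,0,1,0.8,-26,0,0,1,0.8,-29,0,0,1,0.8,-29,0,0,1,0.8,-30,0,0,1,0.8,-31,0,0,1,0.8,-32,0,0,1,0.8,-33,0,0,1,0.8,-33,0,0]'
```

```text
t: 13.8
tool_pos: [0.5269, 0.0329, 0.0718]
orientation: [2.367, 2.065, 0.0]
force: [-1.0, -0.1, -0.5]
opening: 0.0098
gripper_force: 30.0
```

```bash
python3 -m inch '[0,0,-1,0,0,0,0,-2,0,0,0,0,-3,0,0,0,0,-3,0,0]'
```

```text
t: 14.13
tool_pos: [0.5268, 0.0328, 0.0685]
orientation: [2.367, 2.065, -0.0]
force: [-0.4, -0.8, 0.4]
opening: 0.0098
gripper_force: 30.0
```

```bash
python3 -m inch '[0,0,-1,0,0,0,0,-1.5,0,0,0,0,-2,0,0,0,0,-2.5,0,0,0,0,-2.5,0,0]'
```

```text
t: 14.55
tool_pos: [0.527, 0.0324, 0.0668]
orientation: [2.367, 2.065, -0.0]
force: [-3.2, -3.1, 6.2]
opening: 0.0098
gripper_force: 30.0
```

```bash
python3 -m inch '[-0.8,-0.8,0,0,0,-0.8,-0.8,0,0,0,-0.8,-0.8,-0.5,0,0,-0.8,-0.8,-1,0,0,-0.8,-0.8,-1,0,0]'
```

```text
t: 14.97
tool_pos: [0.5259, 0.032, 0.0648]
orientation: [2.367, 2.065, -0.001]
force: [0.2, -1.8, -0.1]
opening: 0.0097
gripper_force: 30.0
```

```bash
python3 -m inch '[0,-0.3,-1,0,0,0,-0.3,-2,0,0,0,-0.3,-3,0,0,0,-0.3,-3,0,0]'
```

```text
t: 15.3
tool_pos: [0.5259, 0.0318, 0.0618]
orientation: [-2.367, -2.065, 0.0]
force: [1.2, -2.1, -0.7]
opening: 0.01
gripper_force: 30.0
```

```bash
python3 -m inch '[0,-0.3,-0.7,0,0,0,-0.3,-1.4,0,0,0,-0.3,-2,0,0,0,-0.3,-2,0,0]'; python3 -m inch '[0,0,-0.5,0,0,0,0,-1,0,0,0,0,-1,0,0]'
```

```text
t: 15.63
tool_pos: [0.5258, 0.0317, 0.0599]
orientation: [-2.367, -2.065, 0.0]
force: [-0.0, -1.2, -0.8]
opening: 0.0096
gripper_force: 30.0
t: 15.88
tool_pos: [0.5259, 0.0316, 0.059]
orientation: [-2.367, -2.065, 0.0]
force: [0.6, -0.3, -1.4]
opening: 0.0095
gripper_force: 30.0
```

```bash
python3 -m inch '[0,0,-0.5,0,0,0,0,-1,0,0,0,0,-1,0,0]';python3 -m inch '[0,0,-0.5,0,0,0,0,-1,0,0,0,0,-1,0,0]'
```

```text
t: 16.13
tool_pos: [0.5261, 0.0316, 0.0583]
orientation: [2.367, 2.065, 0.0]
force: [-1.2, 0.5, 2.0]
opening: 0.01
gripper_force: 30.0
t: 16.38
tool_pos: [0.5263, 0.0316, 0.0577]
orientation: [2.367, 2.065, 0.001]
force: [-2.2, 0.3, 6.1]
opening: 0.01
gripper_force: 30.0
```

```bash
python3 -m inch '[0,0,1,0,0,0,0,1,0,0,0,0,1,0,30,0,0,1,0,30,0,0,1,0,30,0,0,1,0,30,0,0,30,0,30,0,0,70,0,40,0,0,75,0,100,0,0,75,0,100]' 50
python3 -m inch '[5.5,32,0,0,100,11,64,0,0,100,11,64,0,0,100,11,64,-35,0,100,11,64,-60,0,100,11,64,-72,0,100,11,64,-72,0,100,11,64,-72,0,100]'
```

```text
t: 17.22
tool_pos: [0.5288, 0.0314, 0.136]
orientation: [2.364, 2.062, 0.008]
force: [0.6, 0.6, 0.1]
opening: 0.0435
gripper_force: 0.0
t: 17.88
tool_pos: [0.536, 0.0952, 0.0591]
orientation: [-2.366, -2.064, 0.003]
force: [0.4, 0.3, 0.6]
opening: 0.0921
gripper_force: 0.0
```

```bash
python3 -m inch '[0.5,0.5,1,0,60,0.5,0.5,1,0,30,0.5,0.5,1,0,30,0.5,0.5,1,0,30,0.5,0.5,1,0,30,0.5,0.5,1,0,30,0.5,0.5,1,0,30,0.5,0.5,1,0,30,0.5,0.5,1,0,30]' 50
python3 -m inch '[0,0,0,0.5,30,0,0,0,1,30,0,0,0,1.5,30,0,0,0,2,30,0,0,0,2,30]'
python3 - <<'E'
from h import *
s=robot.read_state();print(s['wrist_torque'])
cv2.imwrite("pics/b2.png",cv2.convertScaleAbs(cv2.resize(read_camera("side")["image"][140:210,220:310],None,fx=8,fy=8,interpolation=cv2.INTER_CUBIC),alpha=1.8))
E
```

```text
t: 18.63
tool_pos: [0.5368, 0.0961, 0.061]
orientation: [-2.366, -2.065, 0.002]
force: [0.7, -0.4, -1.2]
opening: 0.0392
gripper_force: 50.0
t: 19.05
tool_pos: [0.5369, 0.0961, 0.0611]
orientation: [-2.329, -2.107, 0.001]
force: [-6.5, 1.2, 4.5]
opening: 0.0394
gripper_force: 50.0
[ 0.05543415  0.95836796 -0.31989902]
```

View pics/b2.png

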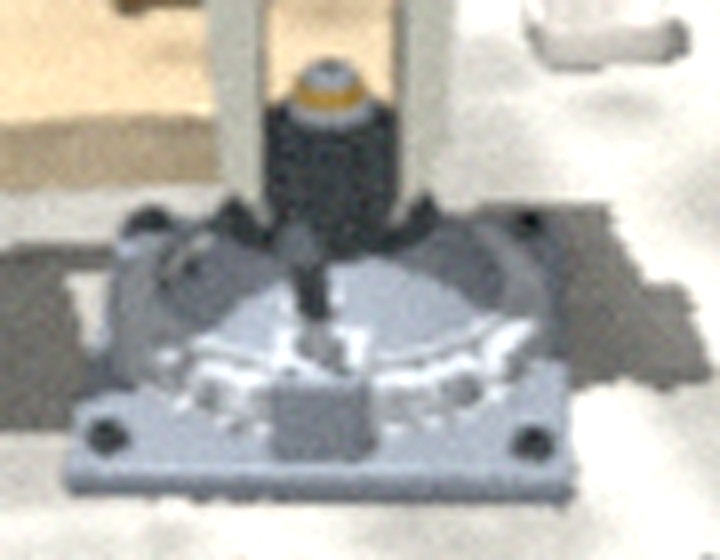

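```bash
T='from h import *;print("TQ",robot.read_state()["wrist_torque"])'
python3 -m inch '[0,0,0,-1,30,0,0,0,-2,30,0,0,0,-3,30,0,0,0,-3,30]' | grep -E "orien|force"; python3 -c "$T"
python3 -m inch '[0,0,0,-0.5,30,0,0,0,-1,30,0,0,0,-1,30]'| grep -E "orien|force"; python3 -c "$T"
python3 -m inch '[0,0,0,-0.5,30,0,0,0,-1,30,0,0,0,-1,30]'| grep -E "orien|force"; python3 -c "$T"
python3 - <<'E'
from h import *
p=cv2.cvtColor(read_camera("side")["image"],cv2.COLOR_BGR2GRAY)
q=cv2.cvtColor(cv2.resize(cv2.imread("pics/b2.png"),(90,70),interpolation=cv2.INTER_AREA),cv2.COLOR_BGR2GRAY)
print("now");print((p[168:186,252:266]*1.8).clip(0,255).astype(int));print("before");print(q[28:46,32:46])
E
```

```text
orientation: [-2.384, -2.044, 0.002]
force: [-5.2, 0.3, 4.4]
gripper_force: 50.0
TQ [0.06664985 1.01988136 0.24729092]
orientation: [-2.401, -2.024, 0.002]
force: [-5.1, 0.1, 4.5]
gripper_force: 50.0
TQ [-0.01350344  1.05002218  0.33433782]
orientation: [-2.419, -2.003, 0.002]
force: [-5.0, -0.1, 4.6]
gripper_force: 50.0
TQ [0.04194118 0.97034604 0.33637598]
now
[[ 82  75  68  57  52  61  73  64  57  63  68  70  68  72]
 [ 50  55  68  61  57  68  84  91  90  75  55  63  50  64]
 [ 57  52  54  50  64  79 102 109 104  72  54  55  50  61]
 [ 82  81  68  66  57  84 104 111  95  73  57  66  81  81]
 [115 108 106 102  95  95 106 104  99  88  88 109 129 136]
 [118 117 122 113 111 100  99 108  93 113 162 171 180 180]
 [109 111 120 124 153 135  79  84  75 126 174 194 192 185]
 [111 126 158 176 196 158  81  64  79 113 172 196 189 192]
 [151 181 189 203 208 156  79  77  68  99 172 201 198 194]
 [189 194 205 198 205 162  79  77  63  86 163 192 190 180]
 [194 196 196 198 214 190 111  75  75  91 181 214 194 194]
 [189 196 199 192 210 190 108  82  55  88 149 181 187 194]
 [196 199 208 205 198 167 1
[... 697 characters left out ...]
2 124 119  97  72  67  73 107 170 199 196 194 186]
 [125 132 154 158 120  76  64  68  96 165 204 196 191 190]
 [145 170 190 192 153  83  56  65  95 179 215 196 190 192]
 [182 201 205 217 185 100  58  62  88 184 220 196 193 193]
 [194 194 196 223 194 106  63  63  76 145 183 188 191 193]
 [200 195 197 206 198 147  95  73  86 132 173 193 193 193]
 [195 199 208 213 202 174 133 119 132 172 205 210 207 206]
 [195 198 225 242 229 188 151 149 153 192 234 239 246 238]
 [196 204 233 253 220 164 145 154 151 165 188 230 255 246]
 [207 210 235 251 216 152 138 152 150 139 148 212 253 234]
 [231 232 249 255 239 189 151 152 145 130 144 211 252 227]
 [217 229 248 240 233 235 222 189 142 134 145 195 229 212]]
```

```bash
cat > mon.py <<'E'
from h import *
s=robot.read_state();p=cv2.cvtColor(read_camera("side")["image"],cv2.COLOR_BGR2GRAY)
print("TQz %.2f"%s["wrist_torque"][2],"yaw",s["orientation"][:2].round(3),(p[166:192,258:261].mean(1)*1.8).astype(int))
E
python3 -m inch '[0,0,0,-0.5,30,0,0,0,-1,30,0,0,0,-1,30]'| grep -E " force|^force"; python3 mon.py
python3 -m inch '[0,0,0,-0.5,30,0,0,0,-1,30,0,0,0,-1,30]'| grep -E "^force"; python3 mon.py
python3 -m inch '[0,0,0,-0.5,30,0,0,0,-1,30,0,0,0,-1,30]'| grep -E "^force"; python3 mon.py
```

```text
force: [-5.5, -0.5, 4.7]
TQz 0.28 yaw [-2.436 -1.982] [ 61  69  60  65  55  59  90 100 117 115  93  87  87  80  90  98 102 105
 148 189 213 214 158 130 129 127]
force: [-6.4, 0.9, 4.7]
TQz 0.35 yaw [-2.454 -1.961] [ 61  63  69  60  60  62  81 106 130 146 135 114 101  94  93 100 102 105
 154 192 213 212 163 132 126 131]
force: [-5.8, 0.1, 4.5]
TQz 0.56 yaw [-2.47 -1.94] [ 65  64  65  61  58  61  90  99 129 148 128 106 106 106 101 100  99 105
 156 190 212 213 164 129 133 129]
```

```bash
python3 -m inch '[0,0,0,0.4,30,0,0,0,0.8,30,0,0,0,0.8,30]'| grep -E "^force"; python3 mon.py
python3 -m inch '[0,0,0,0,60,0,0,0,0,100,0,0,0,0,100,0,0,0,0,100,0,0,0,0,100,0,0,35,0,100,0,0,75,0,100,-5,-32,75,0,100,-10.5,-64,75,0,20,-10.5,-64,75,0,0]'
python3 -m inch '[0,0,0,6,0,0,0,0,6,0,0,0,0,6,0,0,0,0,6,0,0,0,0,6,0,0,0,0,6,0,0,0,0,6,0,0,0,0,6,0]' 10
```

```text
force: [-5.2, -0.3, 5.1]
TQz -0.20 yaw [-2.457 -1.957] [ 61  64  61  60  61  54  90 115 136 141 126 100  97  96 102 102  99 104
 156 196 215 208 161 127 129 131]
t: 22.02
tool_pos: [0.5272, 0.0279, 0.1372]
orientation: [2.458, 1.952, -0.0]
force: [-0.5, -0.2, 0.5]
opening: 0.0833
gripper_force: 0.0
t: 22.68
tool_pos: [0.527, 0.0322, 0.1361]
orientation: [-2.353, -2.082, 0.0]
force: [0.2, 0.3, -0.2]
opening: 0.0306
gripper_force: 0.0
```

```bash
python3 -m inch '[-0.8,-0.4,-25,0,0,-0.8,-0.4,-45,0,0,-0.8,-0.4,-55,0,0,-0.8,-0.4,-60,0,0,-0.8,-0.4,-62,0,0,-0.8,-0.4,-64,0,0,-0.8,-0.4,-66,0,0,-0.8,-0.4,-66,0,0]'
python3 -m inch '[0,0,-1,0,0,0,0,-2,0,0,0,0,-3,0,0,0,0,-3,0,0]'
python3 mon.py
```

```text
t: 23.35
tool_pos: [0.5268, 0.0316, 0.0708]
orientation: [2.352, 2.081, 0.001]
force: [-0.5, 0.8, 0.3]
opening: 0.0006
gripper_force: 0.0
t: 23.68
tool_pos: [0.5262, 0.0316, 0.0671]
orientation: [-2.353, -2.082, -0.0]
force: [0.4, -0.1, -0.7]
opening: 0.0005
gripper_force: 0.0
TQz 0.03 yaw [-2.353 -2.082] [129 130 128 129 132 130 131 130 132 102  78  75  74  80  74  72  75  91
 136 136 117 114 118 117 122 118]
```

```bash
python3 -m inch '[0,0,-0.5,0,0,0,0,-1,0,0,0,0,-1.5,0,0,0,0,-1.5,0,0]'
python3 -m inch '[0,0,-0.5,0,0,0,0,-1,0,0,0,0,-1.5,0,0,0,0,-1.5,0,0]'
```

```text
t: 24.07
tool_pos: [0.5265, 0.0316, 0.066]
orientation: [2.352, 2.082, 0.0]
force: [-0.4, 0.1, 3.9]
opening: 0.0003
gripper_force: 1.5
t: 24.4
tool_pos: [0.527, 0.0315, 0.0658]
orientation: [2.352, 2.081, 0.002]
force: [-4.6, -0.9, 12.8]
opening: 0.0004
gripper_force: 6.4
```

```bash
python3 -m inch '[0,0,35,0,0,0,0,70,0,0,6,40,70,0,0,12,80,70,0,0,18,115,70,0,0,22,138,70,0,0,22,138,35,0,0,22,138,0,0,0,22,138,-15,0,0,22,138,-15,0,0]'
python3 -m inch '[0,0,-2,0,0,0,0,-4,0,0,0,0,-6,0,0,0,0,-7,0,0,0,0,-7,0,0]'
python3 -m inch '[0,0,-0.5,0,0,0,0,-1,0,0,0,0,-1.5,0,0,0,0,-1.5,0,0]'
```

```text
t: 25.23
tool_pos: [0.544, 0.169, 0.0437]
orientation: [-2.349, -2.08, 0.012]
force: [-0.2, -0.3, -0.6]
opening: 0.0005
gripper_force: 0.0
t: 25.65
tool_pos: [0.549, 0.1697, 0.0432]
orientation: [2.352, 2.081, 0.002]
force: [-0.1, 0.4, -0.9]
opening: 0.0005
gripper_force: 0.0
t: 25.98
tool_pos: [0.5481, 0.1696, 0.0406]
orientation: [-2.353, -2.082, 0.0]
force: [0.2, 0.9, -0.1]
opening: 0.0002
gripper_force: 0.0
```

```bash
python3 -m inch '[0,0,-0.5,0,0,0,0,-0.5,0,0,0,0,-0.5,0,0]' | grep -E "pos|^force"
python3 -m inch '[0,0,-0.5,0,0,0,0,-0.5,0,0,0,0,-0.5,0,0]' | grep -E "pos|^force"
python3 -m inch '[0,0,-0.5,0,0,0,0,-0.5,0,0,0,0,-0.5,0,0]' | grep -E "pos|^force"
python3 -m inch '[0,0,-0.5,0,0,0,0,-0.5,0,0,0,0,-0.5,0,0]' | grep -E "pos|^force"
```

```text
tool_pos: [0.5481, 0.1696, 0.04]
force: [-0.2, -0.5, -0.3]
tool_pos: [0.5481, 0.1696, 0.0395]
force: [-0.7, -0.7, 0.1]
tool_pos: [0.5483, 0.1697, 0.0393]
force: [-1.6, -1.1, 2.6]
tool_pos: [0.5483, 0.1697, 0.0393]
force: [-3.9, -1.2, 7.4]
```

```bash
python3 -m inch '[0,0,40,0,0,0,0,80,0,0,0,0,97,0,0,-6,-40,97,0,20,-12,-80,97,0,30,-18,-115,97,0,40,-22.5,-138,97,0,45,-22.5,-138,60,0,45,-22.5,-138,40,0,45,-22.5,-138,40,0,45]' 15 | grep -E "pos|open"
python3 -m inch '[0,0,-10,0,45,0,0,-18,0,45,0,0,-25,0,45,0,0,-30,0,45,0,0,-30,0,45]' | grep -E "pos|open|^force"
```

```text
tool_pos: [0.5219, 0.0311, 0.0737]
opening: 0.0405
tool_pos: [0.5253, 0.0319, 0.0478]
force: [-0.3, 1.0, -0.7]
opening: 0.0421
```

```bash
python3 -m inch '[0.6,-0.2,1,0,30,0.6,-0.2,1,0,0,0.6,-0.2,1,0,0,0.6,-0.2,1,0,0,0.6,-0.2,1,0,0,0.6,-0.2,1,0,0,0.6,-0.2,1,0,0,0.6,-0.2,1,0,0]' 15 | grep -E "pos|open|^force|grip"
python3 -m inch '[0,0,-0.3,0,0,0,0,-0.6,0,0,0,0,-0.6,0,0,0,0,-0.6,0,0]' 25 | grep -E "pos|open|^force|grip"
python3 -m inch '[0,0,-0.3,0,0,0,0,-0.6,0,0,0,0,-0.6,0,0,0,0,-0.6,0,0]' 25 | grep -E "pos|open|^force|grip"
```

```text
tool_pos: [0.5264, 0.0314, 0.0499]
force: [-1.0, -0.5, 2.5]
opening: 0.0099
gripper_force: 14.9
tool_pos: [0.5264, 0.0314, 0.0497]
force: [-4.4, 0.4, 8.6]
opening: 0.0098
gripper_force: 24.9
tool_pos: [0.5263, 0.0314, 0.0495]
force: [-5.5, -0.3, 12.9]
opening: 0.0097
gripper_force: 25.0
```

```bash
python3 -m inch '[0,0,2,0,0,0,0,3,0,0,0,0,3,0,0]' | grep -E "pos|^force"
python3 -m inch '[0.5,0,-1,0,0,0.5,0,-2,0,0,-0.5,0,-2.5,0,0,0,0,-3,0,0,0,0,-3,0,0]' | grep -E "pos|^force"
python3 -m inch '[0,0,1,0,0,0,0,1,0,20,0,0,1,0,45,0,0,1,0,45,0,0,1,0,45,0,0,30,0,45,0,0,40,0,0,0,0,40,0,0,0,0,40,0,0,0,0,40,0,0]' 10| grep -E "pos|^force|open"
python3 -m inch '[0,0,0,0,0,0,0,0,0,0,0,0,0,0,0,0,0,0,0,0,0,0,-10,0,0,0,0,-17,0,0,0,0,-21,0,0,0,0,-21,0,0,0,0,-21,0,0]' 10| grep -E "pos|^force|open"
```

```text
tool_pos: [0.5258, 0.0314, 0.0507]
force: [0.9, 0.0, -4.9]
tool_pos: [0.5262, 0.0315, 0.0496]
force: [-8.4, 0.1, 11.6]
tool_pos: [0.5261, 0.0314, 0.0877]
force: [0.4, -0.4, -0.2]
opening: 0.0198
tool_pos: [0.5258, 0.0314, 0.0667]
force: [-0.1, 0.5, 0.4]
opening: 0.0008
```

```bash
for i in 1 2 3 4; do python3 -m inch '[0,0,-0.4,0,0,0,0,-0.4,0,0,0,0,-0.4,0,0]' | grep -E "pos|^force"; done
```

```text
tool_pos: [0.5264, 0.0314, 0.0671]
force: [-0.5, 0.4, -0.0]
tool_pos: [0.5263, 0.0314, 0.0667]
force: [0.3, -1.0, 0.1]
tool_pos: [0.5263, 0.0314, 0.0662]
force: [-0.0, -0.3, 0.1]
tool_pos: [0.5263, 0.0314, 0.0658]
force: [-1.2, -0.3, 0.5]
```

```bash
for i in 1 2 3 ; do python3 -m inch '[0,0,-0.4,0,0,0,0,-0.4,0,0,0,0,-0.4,0,0]' | grep -E "pos|^force"; done; python3 - <<'E'
from h import *
p=np.mean([cv2.cvtColor(read_camera("side")["image"],cv2.COLOR_BGR2GRAY) for _ in range(6)],0)
print((p[170:190,252:268]*1.8).astype(int)); print([w2px("side",[.5262,.0316,z]).round(1) for z in (.039,.043,.065)])
E
```

```text
tool_pos: [0.5263, 0.0314, 0.0655]
force: [0.1, -0.0, 0.6]
tool_pos: [0.5265, 0.0314, 0.0654]
force: [-0.9, 0.8, 4.1]
tool_pos: [0.5266, 0.0314, 0.0654]
force: [-2.8, 1.0, 7.5]
[[ 85 131 176 187 188 188 188 137  89 156 187 188 190 187 145  67]
 [ 83 114 165 187 191 186 185 139  87 153 188 187 187 187 143  75]
 [107 121 156 184 187 188 186 137  88 151 186 188 187 178 142 104]
 [115 118 134 156 182 188 188 140  93 153 187 188 176 153 126 121]
 [118 121 121 134 160 182 186 137  92 154 186 172 147 129 119 119]
 [116 117 120 122 136 147 147 112  84 131 156 145 128 123 118 119]
 [119 121 123 120 122 114 101  80  67  88 115 122 119 122 120 119]
 [117 116 117 120 122 110  84  66  66  69  99 123 120 123 122 117]
 [122 120 121 119 120 104  75  66  65  72  96 120 122 119 122 121]
 [117 119 121 120 118  96  72  69  66  72  99 117 120 121 122 121]
 [118 121 121 127 125 102  70  66  62  72 102 126 125 123 122 122]
 [120 120 127 135 132 105  73  64  66  78 114 133 133 135 127 120]
 [123 123 128 133 130 108  74  68  67  84 119 133 133 137 129 121]
 [123 125 126 125 131 118  87  77  74 102 129 136 132 133 126 120]
 [137 136 135 137 131 140 127 119 128 141 139 132 136 131 127 129]
 [152 147 140 126 116 129 132 126 130 134 120 110 126 131 141 150]
 [141 138 124 103  90 110 117 118 117 106  94  84 111 132 143 146]
 [130 128 116 106 104 110 111 111 113 108  99  97 107 117 131 139]
 [150 141 117 117 116 123 120 117 116 118 116 115 113 114 132 148]
 [159 142 121 119 116 116 120 120 118 120 119 117 118 123 144 156]]
[array([259.9, 183.7]), array([259.9, 182.1]), array([259.8, 173.7])]
```

```bash
python3 -m inch '[0,0,5,0,0,0,0,40,0,0,0,0,80,0,0,0,0,120,0,0,0,-40,120,0,0,0,-80,120,0,0,0,-80,120,0,0,0,-80,120,0,0]' | grep -E "^t|pos|^force"
python3 -c "
from plant import job
print(job.close_job())"
```

```text
t: 34.53
tool_pos: [0.5262, -0.0504, 0.1847]
force: [-0.9, 1.1, 1.0]
the job is handed in; nothing more can be done
None
```

The dial is set to 6 and locked, and I handed the job in at about 34.5 s. By touch, the pin's top was at 65.1 mm against 65 mm when home. I did not re-check the window picture after the pin dropped in; by the turn count the 6 is about 0.02 rad off mid-window.

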